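# Crank up the beaker lift

### The arm

A 6-joint arm with a two-finger parallel gripper is mounted at the origin on the work surface. World frame = base frame: x ahead of the robot, y to its left, z up, the work surface at z = 0. Lengths are in m, angles in rad, forces in N, time in s.
With the tool pointing down it reaches from about 0.225 to 0.875 m from the base axis. Payload 3.4 kg.
Tool frame: the origin (TCP) lies between the finger pads; the fingertips stand 11 mm ahead of it and the grasp point (between the pads) lies 8 mm behind it; z points along the fingers, y is the direction in which the jaws open and shut (so a half turn about z gives the same grasp; the last joint's range is limited). The gripper opens to 85 mm and grips with 20 to 120 N. Pads are 22 mm wide; open, the fingers measure 114 mm over their backs; the gripper's body (76 mm by 85 mm) begins 54 mm behind the grasp point. The pads swing forward as they close: fully open they stand 13 mm farther back than shut.
Start: joints at [1.073, 0.276, 1.505, -0, 1.361, -0.121], TCP at [0.212, 0.535, 0.242] pointing down, gripper open.
Joint ranges: [-2.89, 2.89], [-0.75, 2.08], [0.22, 2.7], [-1.18, 4.32], [0.11, 2.71], [-2.7, 2.7]. Speed limits (rad/s): [2.57, 2.57, 3.14, 3.14, 3.14, 3.14].

### API

Orientations are given as a unit quaternion [w, x, y, z].
In Python, from rig import manip gives the robot as it stands. The module is installed in compiled form; this text tells all that it offers.
- The arm moves only by the tool move_arm, never from a script. Its argument "series" is a list that holds one entry, the list of rows, each a list of 7 numbers: the shift along the world's x, y, z in m, then the turn, a rotation vector about the world's x, y, z in rad, then the finger opening in m, from 0 to 0.0854. A call has 1 to 20 rows; each row shifts and turns the commanded pose from where the row before left it; what a row does not reach is not made up. A row lasts 1/12 s, in which the tool goes at most 41.7 mm and 7.16 degrees, less where a joint would pass 70% of its speed; a pose out of reach is approached as far as the arm can. A call with a gripper value outside its range is refused whole. The fingers move at their own pace and stop on an object; "newtons" is the grip in N (left out, the last holds). Time passes only in rows, so rows that do not move let the fingers close. It gives the time, the measured TCP pose, the force and the opening at its end, in the units of the state.
- manip.get_state(): the state, without advancing time (a new reading comes with each control period).
- manip.get_image(name): name is "scene" or "top"; returns a dict with "color" (420x560x3 uint8, red, green, blue), "fx", "fy", "cx", "cy" (pixels), "k1" (the pictures are not rectified: a ray, as slopes to the right and down, at radius r is drawn at 1 + k1 r^2 times it, then the intrinsics apply), "R" (3x3) and "t" (3): a world point X has camera coordinates R X + t. Camera axes: x right, y down, z forward; pixel columns grow to the right and rows downward; lengths in m; the calibration is good to about 2 mm. A picture is of the moment at which its call begins. There is no depth.
- manip.sign_off(): hands the job in, once; it reports no verdict.
The state is a dict: "clock": time; "qpos": joint angles; "qd": joint speeds; "effort": joint torques, N m; "position": TCP position; "ee_rot": TCP orientation; "contact_force": force on the tool from outside, world axes, zero at the start; "moment": the same for the moment, N m; "width": finger opening in m.
Only numpy, scipy, OpenCV 4.12 (cv2) and the standard library are available. Lean on these libraries where they do the work, as an engineer would, in place of code of your own. Each camera call takes 0.05 s, during which the arm holds its last target.

### The job

Take the loose crank off its rest post, fit it fully home on the square spindle of the lift and wind it clockwise until the lift table has come up against its top stop. Then lift the crank off and put it back fully down on the rest post and let go of it. Do not force the crank, neither while fitting it nor at the stop; handle only the crank, and leave the other things on the bench where they are.

Things in the scene. Friction and masses are not known exactly. Their poses are not given: they have to be found in the camera images.
- crank_tang (a point): Centre of the crank's upright steel tang, where to hold the crank when carrying it: a block 22 mm along the crank arm, 16 mm across it, 40 mm tall, on the crank's axis. Crank axes: z up, x from the hub along the arm to the handle. Below this point: arm's top 20 mm, arm's underside 28 mm, open lower end of the hub 50 mm.
- crank_foot (a point): Centre of the open lower end of the crank's hub (crank axes). The hub is a 30 mm square steel block with a 17.6 mm square socket, 22 mm deep, its sides parallel to the crank's x and y.
- crank_knob (a point): Middle of the crank's upright handle, a free-spinning black sleeve 20 mm across and 52 mm tall (26 mm above and below this point), 80 mm from the crank's axis; the arm's top is 30 mm below this point.
- crank: The crank as a whole; origin and axes as crank_foot. Steel, about 0.4 kg, balanced near its axis. The arm, 18 mm wide and 8 mm thick, runs from 92 mm in front of the axis to 48 mm behind it; a round counterweight (32 mm across, 16 mm thick, flush with the arm's top) is centred 38 mm behind.
- lift_seat (a point): Centre of the round seat (42 mm across, 46 mm above the bench) at the foot of the lift's upright square spindle, which is 16 mm square and stands 20 mm above this point (the top 8 mm, oiled, taper to 9 mm square). The crank is fully home when its hub rests on the seat. Axes are those of the fixed lift body. The spindle's own angle is NOT given: its flats may stand at any angle.
- table_top (a joint): Height of the lift table (110 mm square aluminium plate, beaker fixed on it) above its lowest position, m; 0.039 at the hard top stop. Turning the spindle clockwise seen from above raises it, 6 mm per radian; 3.6 to 5.5 rad are needed from the start. The spindle has friction (about 0.15 N m), stays where it is left, and has about 6 degrees of play either way in the socket.
- lift: The lift as a whole, fixed to the bench; origin on the bench under the spindle's axis, z up, lift table centred 200 mm along -y. Around the spindle a gear head 100 mm square, 40 mm tall; base 110 mm wide; 295 mm along -y an upright rod, 297 mm tall, holds an electrode over the beaker.
- rest_seat (a point): Centre of the top face of the crank's rest: a fixed grey block 100 x 100 x 20 mm, with a round steel post on this point, 13 mm thick and 16 mm tall with a tapered tip. The crank's socket goes over the post at any angle, its hub resting on the block.
- amber_bottle: Bystander: closed amber reagent bottle, 66 mm across, 140 mm tall; origin at the centre of its underside.
- clear_bottle: Bystander: closed clear reagent bottle, 60 mm across, 120 mm tall; origin at the centre of its underside.
- dish: Bystander: shallow white porcelain dish, 80 mm across, 16 mm tall; origin at the centre of its underside.
- slide_box: Bystander: flat blue box, 70 x 45 x 30 mm; origin at the centre of its underside.
- weight: Bystander: brass balance weight with a knob, 28 mm across, 40 mm tall; origin at the centre of its underside.
- spatula: Bystander: steel lab spatula, 180 mm long; origin at the centre of its underside.
- vial: Bystander: small closed glass vial, 26 mm across, 50 mm tall; origin at the centre of its underside.
Things that resemble listed ones, but are neither listed nor needed, are in the scene too. Leave any red or yellow look-alike of the crank alone.

How it is judged:
On the way, in this order (a step that is already met when the one before it is completed fails the run):
1. the crank is fully home on the spindle (hub within 4 mm of the seat) (horizontal distance between crank_foot and lift_seat below 0.004 m and z of crank_foot in the frame of lift_seat between -0.004 and 0.004 m), for 0.2 s.
2. wound by the crank, still home on the spindle, the lift table is up against its stop (within 1.5 mm) (all of step 1 and value of joint table_top above 0.0375 m), for 0.1 s.
At the end, for the whole second after the job is handed in: The lift table stands within 1.5 mm of its top stop (joint above 0.0375) and the crank is released, at rest and upright (within 0.1 rad), back over the rest post: hub axis within 6 mm of the post's, hub within 4 mm of the block's top (value of joint table_top above 0.0375 m and horizontal distance between crank_foot and rest_seat below 0.006 m and z of crank_foot in the frame of rest_seat below 0.004 m and angle between crank_foot's own z axis and vertical below 0.1 rad and linear speed of crank below 0.02 m/s); the robot touches nothing.
It fails at once if the crank is pressed on the lift with more than 40 N before it is home (contact force between crank and lift above 40 N and z of crank_foot in the frame of lift_seat above 0.006 m).
It fails at once if the crank is strained on the spindle: the flats bear more than 300 N in all, which about 15 N at the handle against the stop gives (contact force between crank and lift above 300 N).
It fails at once if the robot pushes the lift itself (more than 5 N) (contact force between any of the fingers, the arm and lift above 5 N).
It fails at once if a bystander is moved by more than 20 mm (distance of any of amber_bottle, clear_bottle, dish, slide_box, weight, spatula, vial from where it was at the start of the episode above 0.02 m).
It also fails if it takes over 69 s, if anything falls off the work surface, if the arm or the gripper's body presses on something with over 40 N, if the wrist force passes 120 N, or if a joint passes its speed limit or range.

## Working session

There is one attempt and no reset: what is moved stays moved. The work goes in short steps, Python scripts to look and compute and a tool call to move; the robot and the scene stay as the last step left them, time stands still between calls to the robot, and variables do not carry over. Pictures are saved under pics/ and viewed, and the job is handed in when it is done.

Besides the shell and the picture viewer there is one more tool, called after "Call:" as name([rows], argument=value, ...), one row to a line, values as JSON. move_arm: Moves the arm, as the interface text tells. Its arguments: {"type":"object","properties":{"series":{"type":"array"},"newtons":{"type":"number"}},"required":["series"]}

```bash
mkdir -p pics
cat > h.py <<'E'
import numpy as np, cv2
from rig import manip
def shot(n,f=None):
    d=manip.get_image(n)
    if f: cv2.imwrite('pics/'+f+'.png',d['color'][:,:,::-1])
    return d
def ray(d,u,v):
    x=(u-d['cx'])/d['fx'];y=(v-d['cy'])/d['fy']
    K=np.array([[1,0,0],[0,1,0],[0,0,1.]])
    p=cv2.undistortPoints(np.array([[[x,y]]],float),K,np.array([d['k1'],0,0,0,0.]))[0,0]
    R=np.array(d['R']);t=np.array(d['t'])
    return -R.T@t, R.T@np.array([p[0],p[1],1.])
def onz(d,u,v,z):
    o,r=ray(d,u,v); return o+r*(z-o[2])/r[2]
def proj(d,X):
    c=np.array(d['R'])@np.array(X)+np.array(d['t']); s=c[:2]/c[2]; f=1+d['k1']*(s@s)
    return np.array([d['cx']+d['fx']*s[0]*f,d['cy']+d['fy']*s[1]*f])
def tri(d1,p1,d2,p2):
    o1,r1=ray(d1,*p1);o2,r2=ray(d2,*p2)
    A=np.array([r1,-r2]).T; s=np.linalg.lstsq(A,o2-o1,rcond=None)[0]
    a=o1+s[0]*r1;b=o2+s[1]*r2
    return (a+b)/2,np.linalg.norm(a-b)
E
python3 - <<'E'
from h import *
import pickle
for n in('scene','top'):
    d=shot(n,n+'0'); pickle.dump(d,open(n+'0.pkl','wb'))
    print(n,d['fx'],d['k1'],-np.array(d['R']).T@d['t'])
print(manip.get_state())
E
```

```text
scene 480.0933467765983 -0.014319441004466594 [1.37571109 0.05008361 1.17153002]
top 498.1370315011488 0.0043678782231120405 [0.25460829 0.11931271 1.72417193]
{'clock': 0.1, 'qpos': array([ 1.07299669e+00,  2.76530878e-01,  1.50600164e+00, -1.45314916e-05,
        1.36068836e+00, -1.21000912e-01]), 'qd': array([ 1.62608498e-03, -6.69121782e-05, -4.71632159e-03, -7.51231874e-04,
       -4.58525658e-05, -4.10953259e-04]), 'effort': array([ 3.12270487e-03, -4.17696297e+01, -2.46408069e+01, -2.34949030e-04,
        5.77712985e-03, -2.99689233e-07]), 'position': array([0.21136421, 0.534263  , 0.24152864]), 'ee_rot': array([-2.41120852e-04,  1.87285263e-01,  9.82305231e-01, -7.77622479e-04]), 'contact_force': array([0.68914549, 0.04253927, 0.0594862 ]), 'moment': array([0.03971004, 0.00012155, 0.01293787]), 'width': 0.08489315114373938}
```

View pics/scene0.png

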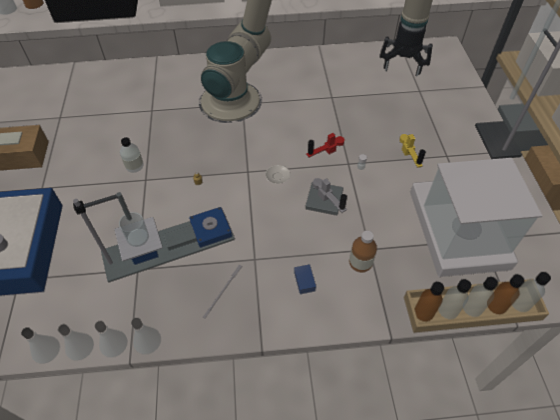

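View pics/top0.png

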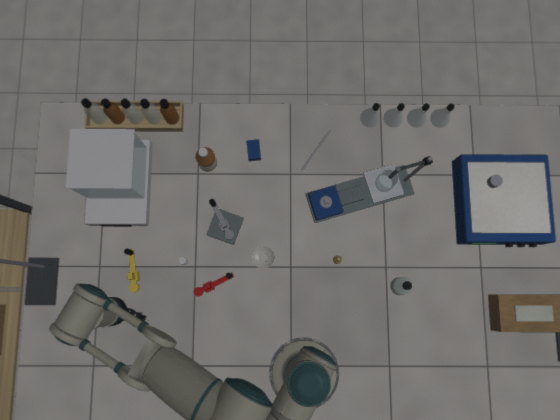

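The scene camera shows three crank look-alikes:
- steel crank on the grey block: scene (327,193), top (222,222)
- red: scene (326,147), top (213,285)
- yellow: scene (412,150), top (133,272)

I choose the steel one. The lift's spindle is on the blue gear head at scene (210,224), top (326,202). Next I take close crops.

Run:
```python
import pickle,cv2
import numpy as np
S=pickle.load(open('scene0.pkl','rb'))['color'][:,:,::-1];T=pickle.load(open('top0.pkl','rb'))['color'][:,:,::-1]
def c(I,u,v,w=25):
    return cv2.resize(I[v-w:v+w,u-w:u+w],(400,400)[:2],interpolation=cv2.INTER_CUBIC)[:300 if 0 else 400]
a=np.hstack([c(S,327,193),c(T,223,222)]);b=np.hstack([c(S,210,226),c(T,326,202)])
cv2.imwrite('pics/cropA.png',a);cv2.imwrite('pics/cropB.png',b)
```

```text
(no output)
```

View pics/cropA.png

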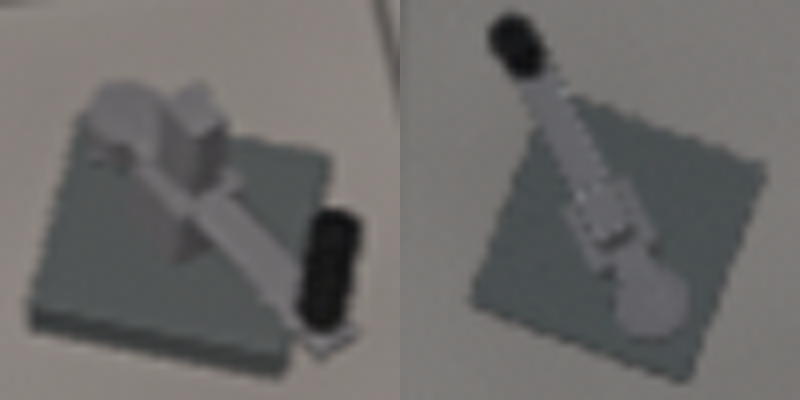

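View pics/cropB.png

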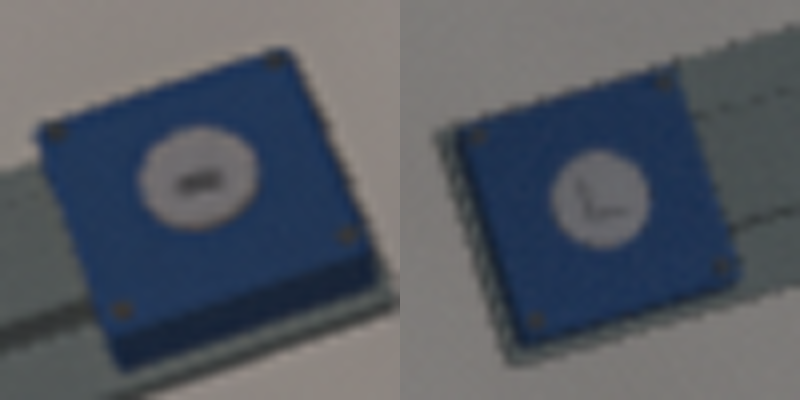

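The crops confirm it: a bare steel crank with a black handle sits on the grey block, with its tang top at scene (327,180), top (224,222). Now the measuring.

```bash
cat > meas.py <<'E'
from h import *
import pickle
S=pickle.load(open('scene0.pkl','rb'));T=pickle.load(open('top0.pkl','rb'))
def big(c): return c
# rest block in top: mask greenish grey
def maskarea(d,cen,w,f):
    u,v=cen; I=d['color'][v-w:v+w,u-w:u+w].astype(int); m=f(I).astype(np.uint8)
    return m
for nm,pts in (('tang top(z.09)',(( 327,180.1),(223.6,222.0))),):
    print(nm,tri(S,pts[0],T,pts[1]))
print('knob top z.106',onz(T,212.4,202.6,.106))
I=T['color'][190:255,195:255].astype(int)
print(I[35,15],I[20,45],T['color'][225,212],T['color'][202,326],T['color'][190,326],T['color'][204,345])
# seat disc centre in top: bright pixels within blue
u0,v0=300,175
J=cv2.resize(T['color'][v0:v0+55,u0:u0+55],None,fx=8,fy=8,interpolation=cv2.INTER_CUBIC).astype(int)
blue=((J[:,:,2]-J[:,:,0])>30).astype(np.uint8)
cs,_=cv2.findContours(blue,cv2.RETR_CCOMP,cv2.CHAIN_APPROX_NONE)
for c in cs:
    a=cv2.contourArea(c)
    if a>1500:
        r=cv2.minAreaRect(c); e=cv2.fitEllipse(c)
        f=lambda p:((p[0]+.5)/8-.5+u0,(p[1]+.5)/8-.5+v0)
        print('blue',a,f(r[0]),r[1:],'ell',f(e[0]),e[1]); print(onz(T,*f(r[0]),.04),onz(T,*f(e[0]),.046))
        if a>20000:
            b=cv2.boxPoints(r); w=[onz(T,*f(p),.04) for p in b]; print([np.linalg.norm(w[i]-w[i-1]) for i in range(4)],[np.degrees(np.arctan2(*(w[i]-w[i-1])[1::-1])) for i in range(4)])
u0,v0=182,185
S0=S['color']
J=cv2.resize(S0[v0+15:v0+15+50,u0:u0+55],None,fx=8,fy=8,interpolation=cv2.INTER_CUBIC).astype(int)
blue=((J[:,:,2]-J[:,:,0])>30).astype(np.uint8)
cs,_=cv2.findContours(blue,cv2.RETR_CCOMP,cv2.CHAIN_APPROX_NONE)
for c in cs:
    a=cv2.contourArea(c)
    if 1500<a<20000:
        e=cv2.fitEllipse(c); f=lambda p:((p[0]+.5)/8-.5+u0,(p[1]+.5)/8-.5+v0+15)
        print('scene ell',f(e[0]),e[1],onz(S,*f(e[0]),.046))
# contrast crops, average several frames
def st(d,u,v,w,k):
    c=d['color'][v-w:v+w,u-w:u+w].astype(float); c=cv2.resize(c,None,fx=k,fy=k,interpolation=cv2.INTER_LANCZOS4)
    lo,hi=np.percentile(c,1),np.percentile(c,99.5); return np.clip((c-lo)/(hi-lo)*255,0,255).astype(np.uint8)[:,:,::-1]
cv2.imwrite('pics/spin.png',np.hstack([st(S,209,222,10,20),st(T,325,202,10,20)]))
cv2.imwrite('pics/blk.png',st(T,225,225,22,13))
E
python3 meas.py
```

```text
tang top(z.09) (array([0.491732  , 0.2696462 , 0.09473567]), np.float64(0.006261737738145003))
knob top z.106 [0.5541947  0.30367924 0.106     ]
[81 84 85] [123 120 119] [72 78 79] [100 100 104] [29 50 82] [55 60 61]
blue 49771.0 (325.5677833557129, 202.197509765625) ((227.16412353515625, 231.922607421875), 73.49563598632812) ell (325.49739265441895, 202.48151016235352) (257.8654479980469, 264.0536193847656)
[ 0.56953725 -0.07789377  0.04      ] [ 0.56742346 -0.07693442  0.046     ]
[np.float64(0.09860884224600015), np.float64(0.10102924754089322), np.float64(0.09895867034964388), np.float64(0.1000894997910544)] [np.float64(15.731596301667656), np.float64(-72.99118546220976), np.float64(-164.80849426486986), np.float64(106.82302492722408)]
blue 8058.0 (325.625, 201.5) ((103.30633544921875, 98.83419799804688), 26.56505012512207) ell (325.5737819671631, 201.4554271697998) (100.08177947998047, 102.7120590209961)
[ 0.57198098 -0.07812831  0.04      ] [ 0.57100513 -0.07725142  0.046     ]
scene ell (209.4192180633545, 222.8510513305664) (106.88660430908203, 124.4100570678711) [ 0.57454953 -0.0765758   0.046     ]
```

View pics/spin.png

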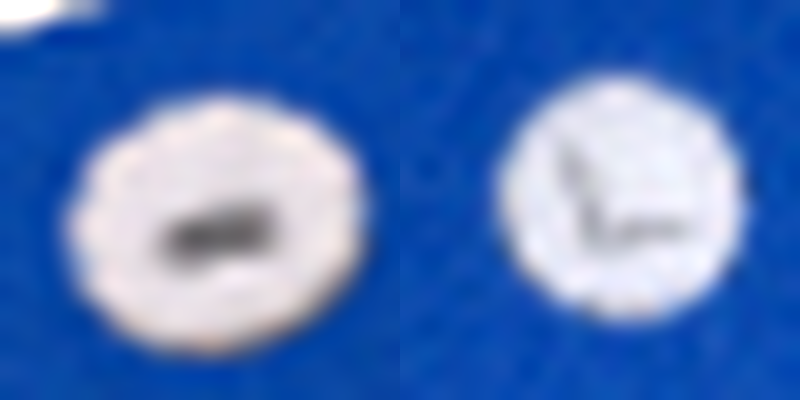

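View pics/blk.png

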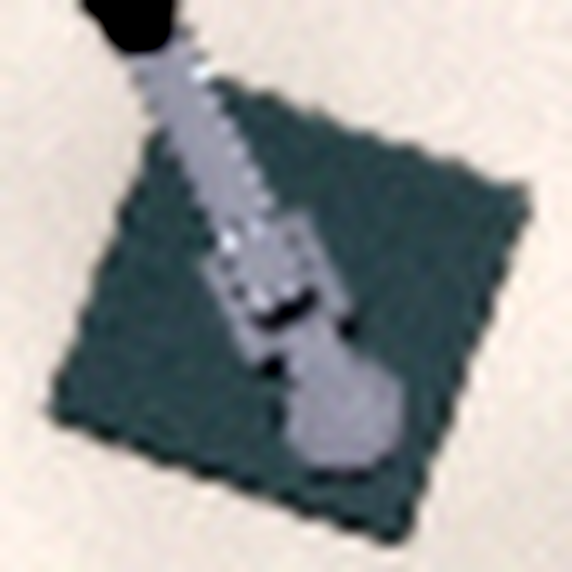

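```bash
cat > m2.py <<'E'
from h import *
import pickle
S=pickle.load(open('scene0.pkl','rb'));T=pickle.load(open('top0.pkl','rb'))
f=lambda x,y,k,u0,v0:((x+.5)/k-.5+u0,(y+.5)/k-.5+v0)
B=lambda x,y:f(x,y,13,203,203)
L,R,Bo=[onz(T,*B(*p),.02) for p in((50,412),(530,190),(400,548))]
print('block',(L+R)/2,np.linalg.norm(R-Bo),np.linalg.norm(L-Bo))
print('tangtop',onz(T,*B(268,270),.09)); cw=onz(T,*B(343,413),.05); k=onz(T,211.9,202.1,.106)
d=k-cw; print('cw',cw,'knob',k,np.hypot(*d[:2]),'ang',np.degrees(np.arctan2(d[1],d[0])),'axis',cw+d*38/118)
# scene: tang top, knob top
A=lambda x,y:f(x,y,8,302,168)
print('scene tangtop',onz(S,*A(200,97),.09),'knobtop',onz(S,*A(345,215),.106),'cw',onz(S,*A(125,112),.05))
# seat tri
print(tri(S,(209.42,222.85),T,(325.57,201.46)))
# spindle
Tf=lambda x,y:f(x,y,20,315,192)
Sf=lambda x,y:f(x,y,20,199,212)
def ang(a,b): d=b-a; return np.degrees(np.arctan2(d[1],d[0])),np.hypot(*d[:2])
z=.060
c,l,r=[onz(T,*Tf(*p),z) for p in((195,240),(165,150),(290,228))]
print('top L',c,ang(c,l),ang(c,r))
z=.060
print('scene',ang(onz(S,*Sf(165,245),.062),onz(S,*Sf(272,225),.062)),onz(S,*Sf(218,235),.062))
# weighted darkness moments, scene
I=S['color'][212:232,199:219].astype(float).mean(2); 
m=cv2.resize(I,None,fx=20,fy=20,interpolation=cv2.INTER_CUBIC); g=np.clip(np.median(m[150:330,90:350])-15-m,0,None); yy,xx=np.mgrid[:400,:400]; g[(xx<130)|(xx>310)|(yy<170)|(yy>300)]=0
w=g.sum();cx,cy=(g*xx).sum()/w,(g*yy).sum()/w
C=np.array([[(g*(xx-cx)**2).sum(),(g*(xx-cx)*(yy-cy)).sum()],[0,(g*(yy-cy)**2).sum()]])/w;C[1,0]=C[0,1]
e,V=np.linalg.eigh(C);v=V[:,1];print('mom',cx,cy,e**.5,v, ang(onz(S,*Sf(cx-50*v[0],cy-50*v[1]),.062),onz(S,*Sf(cx+50*v[0],cy+50*v[1]),.062)))
print(I[8:16,5:17].round().astype(int))
J=T['color'][192:212,315:335].astype(float).mean(2);print(J[4:16,4:18].round().astype(int))
E
python3 m2.py
```

```text
block [0.48942086 0.26852673 0.02      ] 0.10118168226135353 0.0996721407515605
tangtop [0.48762097 0.26834405 0.09      ]
cw [0.45588077 0.25178958 0.05      ] knob [0.55586552 0.3053662  0.106     ] 0.11343457999302 ang 28.18454010163203 axis [0.48807925 0.26904306 0.0680339 ]
scene tangtop [0.48625354 0.27276185 0.09      ] knobtop [0.55828974 0.31162828 0.106     ] cw [0.4577327  0.25162427 0.05      ]
(array([ 0.57172326, -0.07735636,  0.04207586]), np.float64(0.0006782352167377557))
top L [ 0.56118733 -0.07108261  0.06      ] (np.float64(17.41846181755928), np.float64(0.016303695473084974)) (np.float64(-82.45562954623524), np.float64(0.016339700456753845))
scene (np.float64(97.19709323036984), np.float64(0.015233668838521253)) [ 0.58740333 -0.07477714  0.062     ]
mom 218.79827626317467 235.51185227131097 [11.78463349 27.46000192] [-0.98132053  0.19237988] (np.float64(-82.17697415293567), np.float64(0.013992702618221395))
[[110 110 109 110 110 109 107 108 110 110 111 113]
 [111 110 110 110 110 108 106 104 106 109 110 109]
 [110 110 109 107 102  92  85  83  91 107 109 109]
 [111
[... 259 characters left out ...]
5  57  63  76  88  98  97  87  73  64  56  55  54]
 [ 54  55  66  87  98 100 102 102 101  99  88  73  58  54]
 [ 54  61  87  97 100 101 102 103 103 103 101  95  64  55]
 [ 56  73  98 100  92 101 103 103 104 105 104 101  81  58]
 [ 63  87 101 100  86  93 102 105 104 106 103 102  95  60]
 [ 65  92 102 102  92  91  99 104 104 105 105 104  99  60]
 [ 63  89 101 102  99  84  98 101 102 102 103 104 100  70]
 [ 61  79 101 103 101  84  89  85  87  88  96 103  97  64]
 [ 56  68 101 103 101  93  92  94 100 103 104 104  87  60]
 [ 55  61  82  99 104 104 102 104 103 104 104  99  65  56]
 [ 56  57  62  81 100  99 102 103 103  99  95  76  57  55]
 [ 56  55  56  61  71  74  89  89  88  81  66  58  56  55]]
```

Rest axis is about (0.488, 0.269), crank at 28°, spindle about (0.572, -0.077), flats at about 8–9° (mod 90). The sizes check: block 100 mm, knob to counterweight 113 mm against 118. I'll move above the crank, jaws across the arm.

Call:
move_arm([
  [[0.0198,-0.0189,-0.0065,0,0,0.0621,0.085],[0.0198,-0.0189,-0.0065,0,0,0.0621,0.085],[0.0198,-0.0189,-0.0065,0,0,0.0621,0.085],[0.0198,-0.0189,-0.0065,0,0,0.0621,0.085],[0.0198,-0.0189,-0.0065,0,0,0.0621,0.085],[0.0198,-0.0189,-0.0065,0,0,0.0621,0.085],[0.0198,-0.0189,-0.0065,0,0,0.0621,0.085],[0.0198,-0.0189,-0.0065,0,0,0.0621,0.085],[0.0198,-0.0189,-0.0065,0,0,0.0621,0.085],[0.0198,-0.0189,-0.0065,0,0,0.0621,0.085],[0.0198,-0.0189,-0.0065,0,0,0.0621,0.085],[0.0198,-0.0189,-0.0065,0,0,0.0621,0.085],[0.0198,-0.0189,-0.0065,0,0,0.0621,0.085],[0.0198,-0.0189,-0.0065,0,0,0.0621,0.085],[0,0,0,0,0,0,0.085],[0,0,0,0,0,0,0.085]],
])

```text
clock: 1.43
position: [0.4891, 0.2689, 0.1504]
ee_rot: [-0.001, -0.242, 0.97, 0.0]
contact_force: [0.4, -0.3, -0.4]
width: 0.0848
```

```bash
cat >> h.py <<'E'
def yaw(s=None):
    from scipy.spatial.transform import Rotation as Ro
    s=s or manip.get_state(); w,x,y,z=s['ee_rot']; M=Ro.from_quat([x,y,z,w]).as_matrix()
    return np.degrees(np.arctan2(M[1,1],M[0,1])),M[:,2]
def st():
    s=manip.get_state(); y,z=yaw(s)
    print('t%.2f'%s['clock'],'p',s['position'].round(4),'yaw%.1f'%y,z.round(3),'q',s['qpos'].round(2),'F',s['contact_force'].round(1),'M',s['moment'].round(2),'w%.4f'%s['width'])
def crop(d,u,v,w,f,k=None):
    c=d['color'][max(0,v-w):v+w,max(0,u-w):u+w].astype(float); lo,hi=np.percentile(c,1),np.percentile(c,99.5)
    c=np.clip((c-lo)/(hi-lo)*255,0,255).astype(np.uint8)[:,:,::-1]
    k=k or 500//(2*w)
    cv2.imwrite('pics/'+f+'.png',cv2.resize(c,None,fx=k,fy=k,interpolation=cv2.INTER_CUBIC))
E
python3 -c "
from h import *
st();d=shot('scene');crop(d,330,180,50,'s1');"
```

```text
t1.43 p [0.4891 0.2689 0.1504] yaw118.0 [-0.002 -0.    -1.   ] q [ 0.38  0.32  1.68  0.    1.14 -1.68] F [ 0.4 -0.3 -0.4] M [-0.03  0.08 -0.04] w0.0848
```

View pics/s1.png

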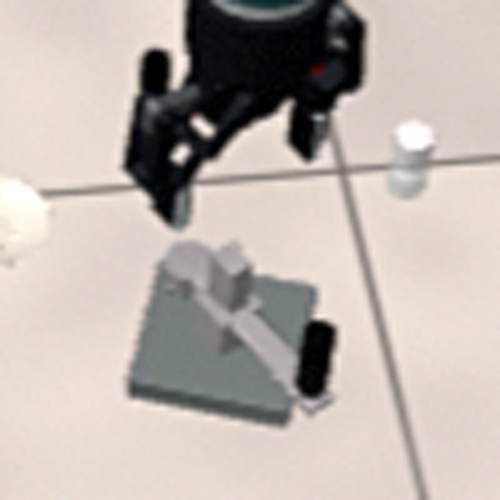

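The picture shows the open fingers straddling the tang, jaws across the arm, clear of the knob. Descend and grip.

Call:
move_arm([
  [[0,0,-0.014,0,0,0,0.085],[0,0,-0.014,0,0,0,0.085],[0,0,-0.014,0,0,0,0.085],[0,0,-0.014,0,0,0,0.085],[0,0,-0.014,0,0,0,0.085],[0,0,-0.014,0,0,0,0.085],[0,0,0,0,0,0,0.085],[0,0,0,0,0,0,0.04],[0,0,0,0,0,0,0.03],[0,0,0,0,0,0,0.024],[0,0,0,0,0,0,0.018],[0,0,0,0,0,0,0.01],[0,0,0,0,0,0,0.01],[0,0,0,0,0,0,0.01]],
], newtons=50)

```text
clock: 2.65
position: [0.4891, 0.2703, 0.0681]
ee_rot: [0.001, -0.244, 0.97, 0.0]
contact_force: [-0.8, 0.5, 3.7]
width: 0.0156
```

```bash
python3 -c "
from h import *
st();d=shot('scene');crop(d,330,180,40,'s2');"
```

```text
t2.65 p [0.4891 0.2703 0.0681] yaw118.2 [ 0.001  0.001 -1.   ] q [ 0.38  0.4   1.79  0.    0.95 -1.68] F [-0.8  0.5  3.7] M [-0.02  0.13  0.04] w0.0156
```

View pics/s2.png

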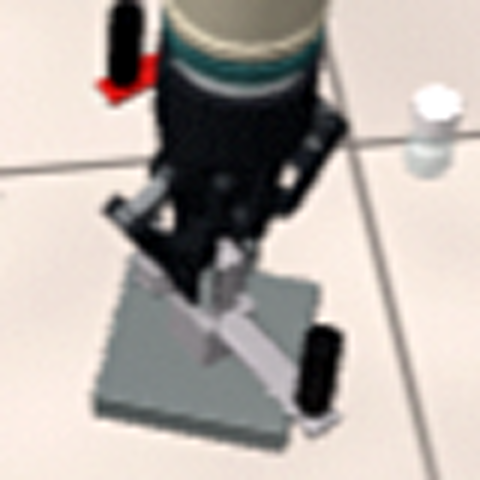

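Gripped at width 15.6 mm. Lift straight up.

Call:
move_arm([
  [[0,0,0.005,0,0,0,0.01],[0,0,0.01,0,0,0,0.01],[0,0,0.012,0,0,0,0.01],[0,0,0.015,0,0,0,0.01],[0,0,0.015,0,0,0,0.01],[0,0,0.015,0,0,0,0.01],[0,0,0.01,0,0,0,0.01],[0,0,0,0,0,0,0.01]],
])

```text
clock: 3.37
position: [0.49, 0.2705, 0.1516]
ee_rot: [0.002, -0.244, 0.97, 0.0]
contact_force: [-0.1, -1.0, -4.5]
width: 0.0155
```

```bash
python3 -c "
from h import *
import pickle
st();d=shot('scene');crop(d,330,180,50,'s3');pickle.dump(d,open('sl.pkl','wb'));d=shot('top');crop(d,223,222,35,'t3');pickle.dump(d,open('tl.pkl','wb'))"
```

```text
t3.37 p [0.49   0.2705 0.1516] yaw118.2 [ 0.004  0.002 -1.   ] q [ 0.38  0.32  1.68  0.    1.14 -1.68] F [-0.1 -1.  -4.5] M [ 0.02 -0.08 -0.  ] w0.0155
```

View pics/s3.png

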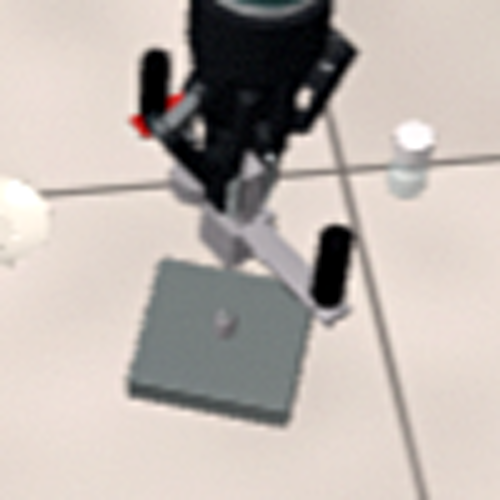

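View pics/t3.png

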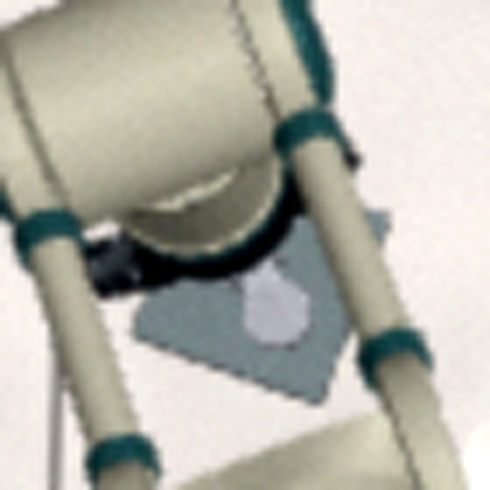

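The picture shows the crank lifted clear and level; the bare post at scene (325,192) is visible. Carry it to above the spindle, crank turned to about 8.5°.

Call:
move_arm([
  [[0.0059,-0.012,0,0,0,-0.0243,0.01],[0.0059,-0.0248,0,0,0,-0.0243,0.01],[0.0059,-0.0248,0,0,0,-0.0243,0.01],[0.0059,-0.0248,0,0,0,-0.0243,0.01],[0.0059,-0.0248,0,0,0,-0.0243,0.01],[0.0059,-0.0248,0,0,0,-0.0243,0.01],[0.0059,-0.0248,0,0,0,-0.0243,0.01],[0.0059,-0.0248,0,0,0,-0.0243,0.01],[0.0059,-0.0248,0,0,0,-0.0243,0.01],[0.0059,-0.0248,0,0,0,-0.0243,0.01],[0.0059,-0.0248,0,0,0,-0.0243,0.01],[0.0059,-0.0248,0,0,0,-0.0243,0.01],[0.0059,-0.0248,0,0,0,-0.0243,0.01],[0.0059,-0.0248,0,0,0,-0.0243,0.01],[0,-0.012,0,0,0,0,0.01],[0,0,0,0,0,0,0.01],[0,0,0,0,0,0,0.01]],
])

```text
clock: 4.88
position: [0.5703, -0.0767, 0.1482]
ee_rot: [-0.001, -0.075, 0.997, 0.001]
contact_force: [-0.0, -0.2, -4.2]
width: 0.0156
```

```bash
python3 -c "
from h import *
import pickle
st();d=shot('scene');crop(d,209,205,40,'s4',8);pickle.dump(d,open('s4.pkl','wb'));d=shot('top');crop(d,325,202,35,'t4')"
```

```text
t4.88 p [ 0.5703 -0.0767  0.1482] yaw98.6 [-0.003  0.002 -1.   ] q [-0.26  0.35  1.65  0.    1.15 -1.98] F [-0.  -0.2 -4.2] M [0.05 0.02 0.  ] w0.0156
```

View pics/s4.png

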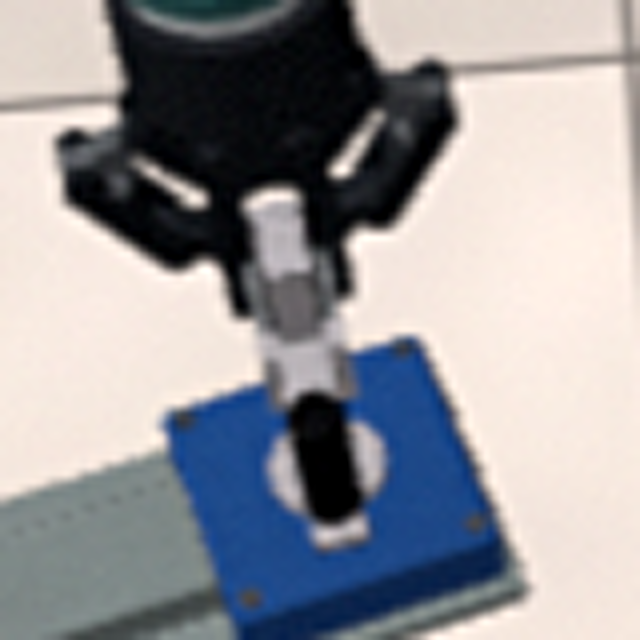

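View pics/t4.png

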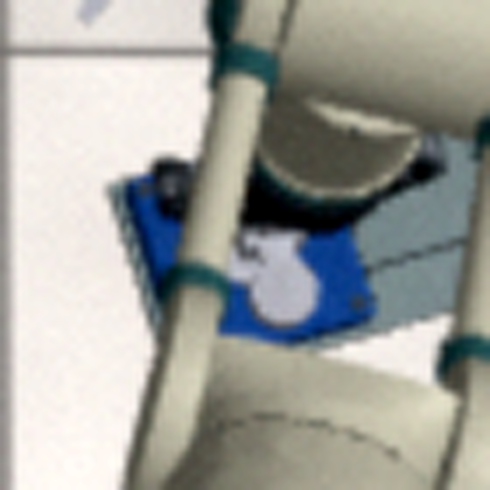

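```bash
python3 -c "
from h import *
import pickle
T=pickle.load(open('top0.pkl','rb'));S=pickle.load(open('s4.pkl','rb'))
a=np.radians(8.6);e=np.array([np.cos(a),np.sin(a)])
cw=onz(T,330,207.57,.130);print('top axis from cw',cw[:2]+.038*e)
k=onz(S,208.3,215.5,.186);print('scene axis from knob',k[:2]-.08*e, k)
# scene tang top front edge etc
print('tang front top edge->',onz(S,169+295/8-.5,165+272/8-.5,.168)[:2]-.011*e)
s=manip.get_state()['position'];print(s)
"
```

```text
top axis from cw [ 0.57256962 -0.07582966]
scene axis from knob [ 0.57200619 -0.07533565] [ 0.6511067  -0.06337282  0.186     ]
tang front top edge-> [ 0.57041359 -0.07422724]
[ 0.57047206 -0.07539478  0.14864542]
```

Call:
move_arm([
  [[0.001,-0.0017,-0.008,0,0,0,0.01],[0,0,-0.008,0,0,0,0.01],[0,0,-0.008,0,0,0,0.01],[0,0,-0.006,0,0,0,0.01],[0,0,-0.003,0,0,0,0.01],[0,0,-0.002,0,0,0,0.01],[0,0,-0.001,0,0,0,0.01],[0,0,0,0,0,0,0.01]],
])

```text
clock: 5.65
position: [0.5725, -0.078, 0.1132]
ee_rot: [0.0, -0.076, 0.997, 0.0]
contact_force: [-0.5, -0.3, -4.4]
width: 0.0156
```

```bash
python3 -c "
from h import *
st();d=shot('scene');crop(d,209,205,40,'s5',8)"
```

```text
t5.65 p [ 0.5725 -0.078   0.1132] yaw98.7 [ 0.  0. -1.] q [-0.26  0.38  1.69  0.    1.07 -1.98] F [-0.5 -0.3 -4.4] M [ 0.02  0.03 -0.  ] w0.0156
```

View pics/s5.png

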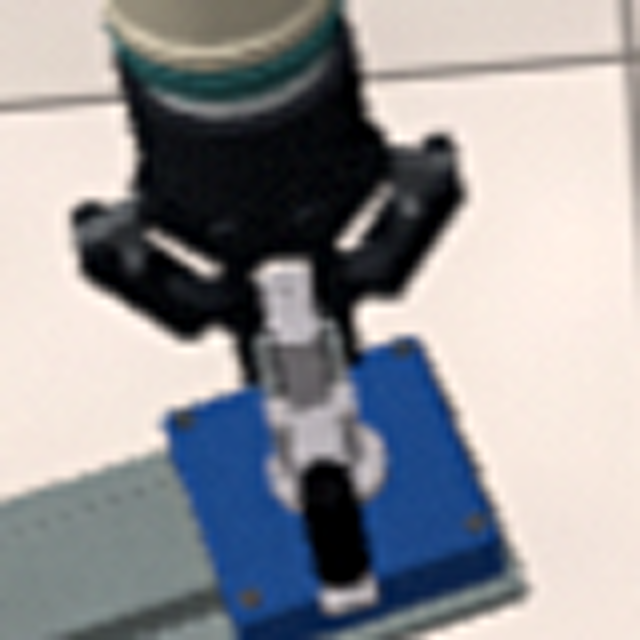

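```bash
python3 -c "
from h import *
import pickle
S=pickle.load(open('s4.pkl','rb'))
a=np.radians(8.7);e=np.array([np.cos(a),np.sin(a),0])
b=np.array([.5725,-.078,0.0])
for nm,X in (('tangtop fr',b+.011*e+[0,0,.133]),('arm end top',b+.092*e+[0,0,.095]),('knobtop',b+.08*e+[0,0,.151]),('tang fr bottom',b+.011*e+[0,0,.095]),('seat',[.572,-.0773,.046])):
  p=proj(S,X); print(nm,((p-[169,165]+.5)*8).round(0))
"
```

```text
tangtop fr [297. 341.]
arm end top [350. 597.]
knobtop [324. 473.]
tang fr bottom [311. 407.]
seat [325. 461.]
```

Projection of the expected crank and seat agrees with the picture to about 1 mm (seat at crop (327,463), tang and knob as predicted). Descend gently.

Call:
move_arm([
  [[0,0,-0.0015,0,0,0,0.01],[0,0,-0.0015,0,0,0,0.01],[0,0,-0.0015,0,0,0,0.01],[0,0,-0.0015,0,0,0,0.01],[0,0,0,0,0,0,0.01]],
])

```text
clock: 6.12
position: [0.5722, -0.0779, 0.107]
ee_rot: [-0.0, -0.076, 0.997, 0.0]
contact_force: [-0.0, 0.3, -4.2]
width: 0.0148
```

```bash
python3 -c "
from h import *
st()"
```

```text
t6.12 p [ 0.5722 -0.0779  0.107 ] yaw98.7 [-0.001  0.    -1.   ] q [-0.26  0.39  1.7   0.    1.06 -1.98] F [-0.   0.3 -4.2] M [0.01 0.01 0.02] w0.0148
```

Call:
move_arm([
  [[0,0,-0.001,0,0,0,0.01],[0,0,-0.001,0,0,0,0.01],[0,0,-0.001,0,0,0,0.01],[0,0,0,0,0,0,0.01]],
])

```text
clock: 6.45
position: [0.5719, -0.0776, 0.104]
ee_rot: [-0.0, -0.076, 0.997, 0.0]
contact_force: [-1.5, 1.9, -3.9]
width: 0.0154
```

```bash
python3 -c "
from h import *
st()"
```

```text
t6.45 p [ 0.5719 -0.0776  0.104 ] yaw98.7 [-0.001  0.001 -1.   ] q [-0.26  0.39  1.7   0.    1.05 -1.98] F [-1.5  1.9 -3.9] M [0.41 0.21 0.05] w0.0154
```

Call:
move_arm([
  [[-0.0003,0.0005,-0.001,0,0,0,0.01],[-0.0002,0.0003,-0.001,0,0,0,0.01],[0,0,-0.001,0,0,0,0.01],[0,0,0,0,0,0,0.01]],
])

```text
clock: 6.78
position: [0.5718, -0.0774, 0.101]
ee_rot: [-0.0, -0.076, 0.997, -0.0]
contact_force: [-1.0, 0.2, -4.6]
width: 0.015
```

```bash
python3 -c "
from h import *
st()"
```

```text
t6.78 p [ 0.5718 -0.0774  0.101 ] yaw98.7 [-0. -0. -1.] q [-0.25  0.39  1.71 -0.    1.04 -1.98] F [-1.   0.2 -4.6] M [-0.07  0.19  0.02] w0.0150
```

Sliding on freely. Continue down in small steps.

Call:
move_arm([
  [[-0.0002,0,-0.001,0,0,0,0.01],[0,0,-0.001,0,0,0,0.01],[0,0,-0.001,0,0,0,0.01],[0,0,-0.001,0,0,0,0.01],[0,0,0,0,0,0,0.01]],
])

```text
clock: 7.2
position: [0.5717, -0.0773, 0.0971]
ee_rot: [0.0, -0.076, 0.997, 0.0]
contact_force: [-0.3, -0.5, -4.6]
width: 0.0154
```

```bash
python3 -c "
from h import *
st()"
```

```text
t7.20 p [ 0.5717 -0.0773  0.0971] yaw98.7 [ 0.  0. -1.] q [-0.25  0.39  1.71  0.    1.03 -1.98] F [-0.3 -0.5 -4.6] M [-0.03  0.12 -0.  ] w0.0154
```

Call:
move_arm([
  [[0,0,-0.001,0,0,0,0.01],[0,0,-0.001,0,0,0,0.01],[0,0,-0.001,0,0,0,0.01],[0,0,0,0,0,0,0.01]],
])

```text
clock: 7.53
position: [0.5717, -0.0772, 0.0942]
ee_rot: [0.0, -0.076, 0.997, 0.0]
contact_force: [-1.3, -0.8, -3.9]
width: 0.0152
```

```bash
python3 -c "
from h import *
st()"
```

```text
t7.53 p [ 0.5717 -0.0772  0.0942] yaw98.7 [ 0.  0. -1.] q [-0.25  0.4   1.72  0.    1.03 -1.98] F [-1.3 -0.8 -3.9] M [-0.06  0.14 -0.01] w0.0152
```

Call:
move_arm([
  [[0,0,-0.0007,0,0,0,0.01],[0,0,-0.0007,0,0,0,0.01],[0,0,0,0,0,0,0.01]],
])

```text
clock: 7.78
position: [0.5718, -0.0772, 0.0941]
ee_rot: [0.0, -0.076, 0.997, -0.0]
contact_force: [-5.0, -0.4, 4.6]
width: 0.0152
```

```bash
python3 -c "
from h import *
st();d=shot('scene');crop(d,209,205,40,'s6',8)"
```

```text
t7.78 p [ 0.5718 -0.0772  0.0941] yaw98.7 [ 0.001 -0.    -1.   ] q [-0.25  0.4   1.72  0.    1.03 -1.98] F [-5.  -0.4  4.6] M [0.11 0.57 0.02] w0.0152
```

View pics/s6.png

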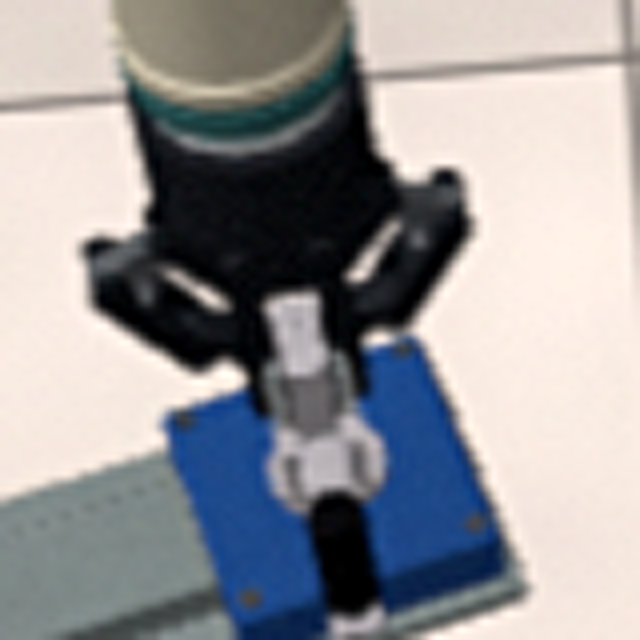

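Seated: TCP z 0.094 is the predicted home height, and the upward force began there. Start winding slowly clockwise.

Call:
move_arm([
  [[-0.0003,0,0.0004,0,0,-0.04,0.01],[0,0,0,0,0,-0.06,0.01],[0,0,0,0,0,-0.08,0.01],[0,0,0,0,0,-0.08,0.01],[0,0,0,0,0,-0.08,0.01],[0,0,0,0,0,-0.08,0.01]],
])

```text
clock: 8.33
position: [0.5711, -0.0767, 0.0941]
ee_rot: [-0.0, 0.135, 0.991, 0.0]
contact_force: [-2.6, 2.6, 3.7]
width: 0.0159
```

```bash
python3 -c "
from h import *
st()"
```

```text
t8.33 p [ 0.5711 -0.0767  0.0941] yaw74.5 [-0.     0.001 -1.   ] q [-0.25  0.4   1.72  0.    1.03 -1.56] F [-2.6  2.6  3.7] M [0.32 0.56 0.3 ] w0.0159
```

Call:
move_arm([
  [[-0.0003,0.0003,0.0002,0,0,-0.08,0.01],[0,0,0,0,0,-0.08,0.01],[0,0,0,0,0,-0.08,0.01],[0,0,0,0,0,-0.08,0.01],[0,0,0,0,0,-0.08,0.01],[0,0,0,0,0,-0.08,0.01],[0,0,0,0,0,-0.08,0.01],[0,0,0,0,0,-0.08,0.01]],
])

```text
clock: 9.0
position: [0.5713, -0.0764, 0.0941]
ee_rot: [0.0, 0.44, 0.898, 0.0]
contact_force: [-1.6, 1.6, 2.8]
width: 0.0149
```

```bash
python3 -c "
from h import *
st();d=shot('scene');crop(d,180,220,60,'s7',5)"
```

```text
t9.00 p [ 0.5713 -0.0764  0.0941] yaw37.8 [ 0.001  0.001 -1.   ] q [-0.25  0.4   1.72  0.    1.02 -0.91] F [-1.6  1.6  2.8] M [0.37 0.37 0.26] w0.0149
```

View pics/s7.png

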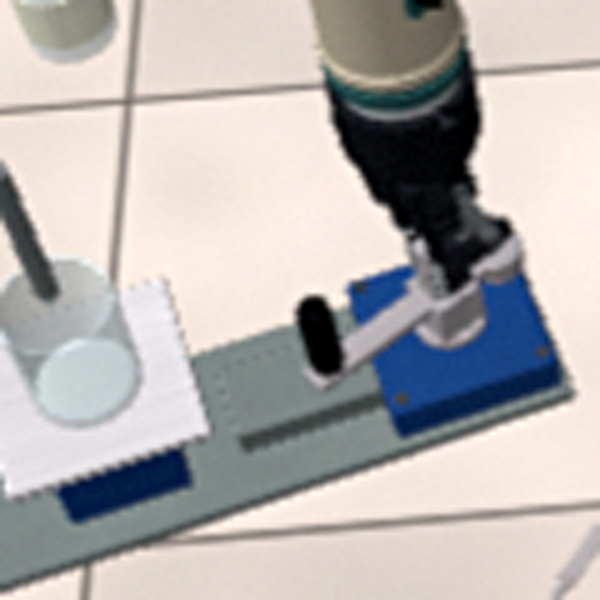

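The crank is home and turning with the gripper, and the table is rising. Continue winding; it is still well short of the earliest stop at 3.6 rad.

Call:
move_arm([
  [[-0.0002,0.0002,0.0002,0,0,-0.09,0.01],[0,0,0,0,0,-0.09,0.01],[0,0,0,0,0,-0.09,0.01],[0,0,0,0,0,-0.09,0.01],[0,0,0,0,0,-0.09,0.01],[0,0,0,0,0,-0.09,0.01],[0,0,0,0,0,-0.09,0.01],[0,0,0,0,0,-0.09,0.01],[0,0,0,0,0,-0.09,0.01],[0,0,0,0,0,-0.09,0.01]],
])

```text
clock: 9.88
position: [0.5717, -0.0763, 0.0941]
ee_rot: [0.0, 0.786, 0.618, 0.001]
contact_force: [-0.6, 2.0, 0.3]
width: 0.0155
```

```bash
python3 -c "
from h import *
st()"
```

```text
t9.88 p [ 0.5717 -0.0763  0.0941] yaw-13.7 [ 0.002  0.001 -1.   ] q [-0.25  0.4   1.72  0.    1.02 -0.02] F [-0.6  2.   0.3] M [0.37 0.15 0.31] w0.0155
```

Call:
move_arm([
  [[0,0.0003,0,0,0,-0.09,0.01],[0,0,0,0,0,-0.09,0.01],[0,0,0,0,0,-0.09,0.01],[0,0,0,0,0,-0.09,0.01],[0,0,0,0,0,-0.09,0.01],[0,0,0,0,0,-0.09,0.01],[0,0,0,0,0,-0.09,0.01],[0,0,0,0,0,-0.09,0.01],[0,0,0,0,0,-0.09,0.01],[0,0,0,0,0,-0.09,0.01],[0,0,0,0,0,-0.09,0.01],[0,0,0,0,0,-0.09,0.01],[0,0,0,0,0,-0.09,0.01]],
])

```text
clock: 10.97
position: [0.5721, -0.0767, 0.0941]
ee_rot: [0.0, 0.997, 0.081, 0.001]
contact_force: [-0.5, -0.1, -0.2]
width: 0.0156
```

```bash
python3 -c "
from h import *
st()"
```

```text
t10.97 p [ 0.5721 -0.0767  0.0941] yaw-80.7 [ 0.003 -0.001 -1.   ] q [-0.25  0.4   1.72 -0.    1.02  1.16] F [-0.5 -0.1 -0.2] M [0.06 0.04 0.27] w0.0156
```

Call:
move_arm([
  [[0,0,0,0,0,-0.08,0.01],[0,0,0,0,0,-0.08,0.01],[0,0,0,0,0,-0.07,0.01],[0,0,0,0,0,-0.05,0.01],[0,0,0,0,0,-0.04,0.01]],
], newtons=40)

```text
clock: 11.38
position: [0.5721, -0.0768, 0.0941]
ee_rot: [0.0, 0.997, -0.078, 0.001]
contact_force: [0.2, -0.3, -0.5]
width: 0.015
```

```bash
python3 -c "
from h import *
st();d=shot('scene');crop(d,180,220,60,'s8',5)"
```

```text
t11.38 p [ 0.5721 -0.0768  0.0941] yaw-98.9 [ 0.003 -0.001 -1.   ] q [-0.25  0.4   1.72 -0.    1.02  1.47] F [ 0.2 -0.3 -0.5] M [0.01 0.07 0.23] w0.0150
```

View pics/s8.png

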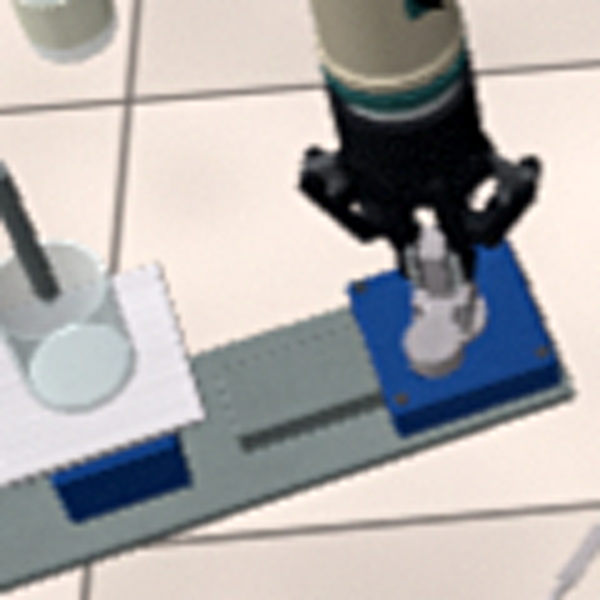

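Call:
move_arm([
  [[0,0,0,0,0,-0.04,0.01],[0,0,0,0,0,-0.04,0.01],[0,0,0,0,0,-0.04,0.01],[0,0,0,0,0,-0.03,0.01],[0,0,0,0,0,-0.03,0.01],[0,0,0,0,0,-0.03,0.01]],
])

```text
clock: 11.93
position: [0.572, -0.0769, 0.0941]
ee_rot: [0.0, 0.983, -0.181, 0.001]
contact_force: [0.2, -0.0, 0.0]
width: 0.0155
```

```bash
python3 -c "
from h import *
st()"
```

```text
t11.93 p [ 0.572  -0.0769  0.0941] yaw-110.9 [ 0.003 -0.001 -1.   ] q [-0.25  0.4   1.72 -0.    1.02  1.68] F [ 0.2 -0.   0. ] M [-0.06  0.02  0.2 ] w0.0155
```

Call:
move_arm([
  [[0,0,0,0,0,-0.04,0.01],[0,0,0,0,0,-0.04,0.01],[0,0,0,0,0,-0.04,0.01],[0,0,0,0,0,-0.03,0.01],[0,0,0,0,0,-0.03,0.01],[0,0,0,0,0,-0.03,0.01]],
])

```text
clock: 12.43
position: [0.572, -0.077, 0.0941]
ee_rot: [0.0, 0.959, -0.283, 0.001]
contact_force: [0.5, -0.9, -0.2]
width: 0.0152
```

```bash
python3 -c "
from h import *
st()"
```

```text
t12.43 p [ 0.572  -0.077   0.0941] yaw-122.9 [ 0.002 -0.001 -1.   ] q [-0.25  0.4   1.72 -0.    1.02  1.89] F [ 0.5 -0.9 -0.2] M [-0.09  0.02  0.24] w0.0152
```

Call:
move_arm([
  [[0,0,0,0,0,-0.04,0.01],[0,0,0,0,0,-0.04,0.01],[0,0,0,0,0,-0.04,0.01],[0,0,0,0,0,-0.03,0.01],[0,0,0,0,0,-0.03,0.01],[0,0,0,0,0,-0.03,0.01]],
])

```text
clock: 12.93
position: [0.572, -0.0771, 0.0941]
ee_rot: [0.0, 0.924, -0.382, 0.001]
contact_force: [0.0, -0.6, -1.0]
width: 0.0152
```

```bash
python3 -c "
from h import *
st()"
```

```text
t12.93 p [ 0.572  -0.0771  0.0941] yaw-134.9 [ 0.002 -0.001 -1.   ] q [-0.25  0.4   1.72 -0.    1.02  2.1 ] F [ 0.  -0.6 -1. ] M [-0.18  0.04  0.23] w0.0152
```

Call:
move_arm([
  [[0,0,0,0,0,-0.04,0.01],[0,0,0,0,0,-0.04,0.01],[0,0,0,0,0,-0.04,0.01],[0,0,0,0,0,-0.03,0.01],[0,0,0,0,0,-0.03,0.01],[0,0,0,0,0,-0.03,0.01]],
])

```text
clock: 13.43
position: [0.5719, -0.0772, 0.0941]
ee_rot: [0.0, 0.879, -0.477, 0.001]
contact_force: [-0.3, -1.7, 0.7]
width: 0.0153
```

```bash
python3 -c "
from h import *
st()"
```

```text
t13.43 p [ 0.5719 -0.0772  0.0941] yaw-147.0 [ 0.002 -0.002 -1.   ] q [-0.25  0.4   1.72 -0.    1.02  2.31] F [-0.3 -1.7  0.7] M [-0.13  0.06  0.25] w0.0153
```

Call:
move_arm([
  [[0,-0.0002,0,0,0,-0.04,0.01],[0,0,0,0,0,-0.04,0.01],[0,0,0,0,0,-0.04,0.01],[0,0,0,0,0,-0.03,0.01],[0,0,0,0,0,-0.03,0.01],[0,0,0,0,0,-0.03,0.01],[0,0,0,0,0,-0.03,0.01]],
])

```text
clock: 14.02
position: [0.5718, -0.0773, 0.0941]
ee_rot: [0.0, 0.815, -0.579, 0.001]
contact_force: [0.1, -0.3, -0.3]
width: 0.0154
```

```bash
python3 -c "
from h import *
st();d=shot('scene');crop(d,180,220,60,'s9',5)"
```

```text
t14.02 p [ 0.5718 -0.0773  0.0941] yaw-160.7 [ 0.002 -0.001 -1.   ] q [-0.25  0.4   1.72 -0.    1.02  2.55] F [ 0.1 -0.3 -0.3] M [-0.14  0.16  0.29] w0.0154
```

View pics/s9.png

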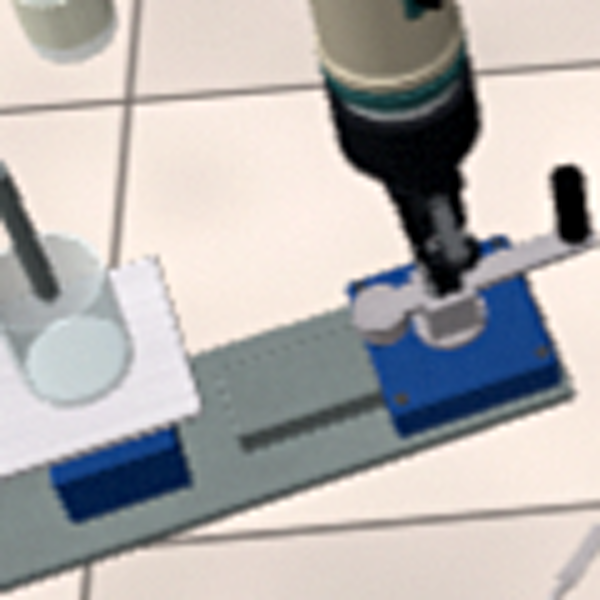

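The picture shows the crank still home and the table not yet at the stop, but wrist joint 6 is at 2.55. Release, lift clear, turn the tool back half a turn and regrip.

Call:
move_arm([
  [[0,0,0,0,0,0,0.05],[0,0,0,0,0,0,0.05],[0,0,0,0,0,0,0.05],[0,0,0,0,0,0,0.05],[0,0,0.01,0,0,0,0.05],[0,0,0.02,0,0,0,0.05],[0,0,0.02,0,0,0,0.05],[0,0,0.02,0,0,0,0.05],[0,0,0,0,0,0,0.05]],
])

```text
clock: 14.82
position: [0.5737, -0.0773, 0.1686]
ee_rot: [-0.002, 0.815, -0.579, 0.004]
contact_force: [0.3, -0.4, 1.5]
width: 0.0499
```

```bash
python3 -c "
from h import *
st();d=shot('scene');crop(d,200,205,50,'s10',6)"
```

```text
t14.82 p [ 0.5737 -0.0773  0.1686] yaw-160.8 [ 0.009 -0.002 -1.   ] q [-0.25  0.33  1.62  0.    1.19  2.55] F [ 0.3 -0.4  1.5] M [ 0.03  0.02 -0.  ] w0.0499
```

View pics/s10.png

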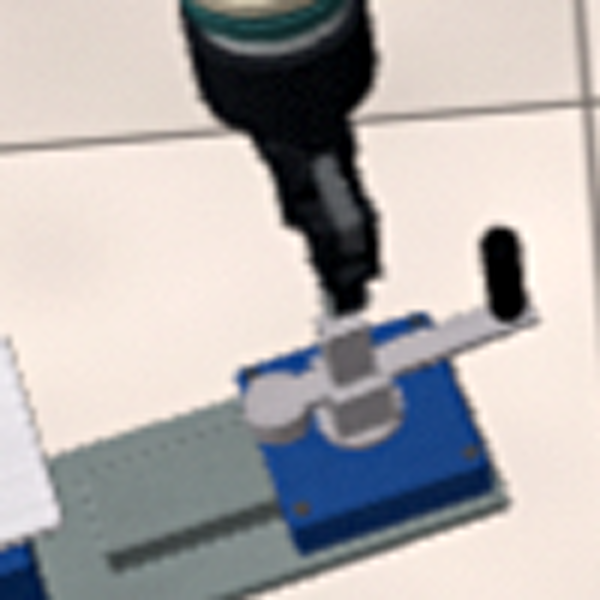

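Call:
move_arm([
  [[0,0,0,0,0,0.1208,0.05],[0,0,0,0,0,0.1208,0.05],[0,0,0,0,0,0.1208,0.05],[0,0,0,0,0,0.1208,0.05],[0,0,0,0,0,0.1208,0.05],[0,0,0,0,0,0.1208,0.05],[0,0,0,0,0,0.1208,0.05],[0,0,0,0,0,0.1208,0.05],[0,0,0,0,0,0.1208,0.05],[0,0,0,0,0,0.1208,0.05],[0,0,0,0,0,0.1208,0.05],[0,0,0,0,0,0.1208,0.05],[0,0,0,0,0,0.1208,0.05]],
])

```text
clock: 15.95
position: [0.5702, -0.0764, 0.1628]
ee_rot: [-0.0, 0.986, 0.169, -0.001]
contact_force: [-0.6, -0.1, 0.0]
width: 0.0501
```

Call:
move_arm([
  [[0,0,0,0,0,0.1208,0.05],[0,0,0,0,0,0.1208,0.05],[0,0,0,0,0,0.1208,0.05],[0,0,0,0,0,0.1208,0.05],[0,0,0,0,0,0.1208,0.05],[0,0,0,0,0,0.1208,0.05],[0,0,0,0,0,0.1208,0.05],[0,0,0,0,0,0.1208,0.05],[0,0,0,0,0,0.1208,0.05],[0,0,0,0,0,0.1208,0.05],[0,0,0,0,0,0.1208,0.05],[0,0,0,0,0,0.1208,0.05],[0,0,0,0,0,0.1208,0.05],[0,0,0,0,0,0,0.05],[0,0,0,0,0,0,0.05]],
])

```text
clock: 17.2
position: [0.5704, -0.0765, 0.163]
ee_rot: [-0.001, 0.581, 0.814, -0.0]
contact_force: [0.3, 0.4, -0.2]
width: 0.05
```

```bash
python3 -c "
from h import *
st()"
```

```text
t17.20 p [ 0.5704 -0.0765  0.163 ] yaw19.0 [-0.001  0.    -1.   ] q [-0.25  0.33  1.63  0.    1.18 -0.59] F [ 0.3  0.4 -0.2] M [ 0.02 -0.01  0.01] w0.0500
```

Call:
move_arm([
  [[0.0014,-0.0007,-0.015,0,0,0,0.05],[0,0,-0.015,0,0,0,0.05],[0,0,-0.015,0,0,0,0.05],[0,0,-0.015,0,0,0,0.05],[0,0,-0.006,0,0,0,0.05],[0,0,0,0,0,0,0.05],[0,0,0,0,0,0,0.05]],
])

```text
clock: 17.78
position: [0.5723, -0.0773, 0.0977]
ee_rot: [-0.0, 0.58, 0.815, -0.0]
contact_force: [0.5, -0.4, -0.5]
width: 0.0496
```

```bash
python3 -c "
from h import *
st()"
```

```text
t17.78 p [ 0.5723 -0.0773  0.0977] yaw19.1 [-0.  0. -1.] q [-0.25  0.39  1.71  0.    1.04 -0.59] F [ 0.5 -0.4 -0.5] M [-0.01 -0.04  0.02] w0.0496
```

Call:
move_arm([
  [[-0.0003,0,-0.0018,0,0,0,0.03],[0,0,0,0,0,0,0.022],[0,0,0,0,0,0,0.015],[0,0,0,0,0,0,0.01],[0,0,0,0,0,0,0.01],[0,0,0,0,0,0,0.01]],
], newtons=40)

```text
clock: 18.28
position: [0.5721, -0.0775, 0.0967]
ee_rot: [0.0, 0.58, 0.815, -0.0]
contact_force: [-1.7, -1.1, 6.2]
width: 0.0153
```

```bash
python3 -c "
from h import *
st()"
```

```text
t18.28 p [ 0.5721 -0.0775  0.0967] yaw19.2 [ 0.001 -0.001 -1.   ] q [-0.25  0.39  1.71 -0.    1.03 -0.59] F [-1.7 -1.1  6.2] M [-0.15  0.35  0.13] w0.0153
```

Call:
move_arm([
  [[0,0,0.0005,0,0,-0.03,0.01],[0,0,0,0,0,-0.03,0.01],[0,0,0,0,0,-0.03,0.01],[0,0,0,0,0,-0.03,0.01],[0,0,0,0,0,-0.03,0.01]],
])

```text
clock: 18.7
position: [0.5719, -0.0776, 0.0967]
ee_rot: [0.0, 0.639, 0.769, -0.0]
contact_force: [-0.6, -0.5, 3.3]
width: 0.0153
```

```bash
python3 -c "
from h import *
st()"
```

```text
t18.70 p [ 0.5719 -0.0776  0.0967] yaw10.5 [ 0.    -0.001 -1.   ] q [-0.25  0.4   1.71 -0.    1.03 -0.44] F [-0.6 -0.5  3.3] M [-0.13  0.24  0.22] w0.0153
```

Call:
move_arm([
  [[0,0,0,0,0,-0.03,0.01],[0,0,0,0,0,-0.03,0.01],[0,0,0,0,0,-0.03,0.01],[0,0,0,0,0,-0.03,0.01],[0,0,0,0,0,-0.03,0.01]],
])

```text
clock: 19.12
position: [0.5718, -0.0776, 0.0968]
ee_rot: [0.0, 0.695, 0.719, -0.0]
contact_force: [-2.4, -1.3, 4.6]
width: 0.0157
```

```bash
python3 -c "
from h import *
st()"
```

```text
t19.12 p [ 0.5718 -0.0776  0.0968] yaw1.9 [ 0.    -0.001 -1.   ] q [-0.25  0.39  1.71 -0.    1.03 -0.29] F [-2.4 -1.3  4.6] M [-0.21  0.27  0.28] w0.0157
```

Call:
move_arm([
  [[-0.0002,0,0.0003,0,0,-0.03,0.01],[0,0,0,0,0,-0.03,0.01],[0,0,0,0,0,-0.03,0.01],[0,0,0,0,0,-0.03,0.01],[0,0,0,0,0,-0.03,0.01]],
])

```text
clock: 19.53
position: [0.5716, -0.0776, 0.0968]
ee_rot: [0.0, 0.747, 0.665, -0.0]
contact_force: [-0.6, -0.5, 2.9]
width: 0.0156
```

```bash
python3 -c "
from h import *
st()"
```

```text
t19.53 p [ 0.5716 -0.0776  0.0968] yaw-6.7 [-0.    -0.001 -1.   ] q [-0.26  0.39  1.71 -0.    1.03 -0.14] F [-0.6 -0.5  2.9] M [-0.18  0.23  0.54] w0.0156
```

The moment about z rose from about 0.28 to 0.54 N m, so it is likely at the stop. Look.

```bash
python3 -c "
from h import *
st();d=shot('scene');crop(d,180,220,60,'s11',5)"
```

```text
t19.53 p [ 0.5716 -0.0776  0.0968] yaw-6.7 [-0.    -0.001 -1.   ] q [-0.26  0.39  1.71 -0.    1.03 -0.14] F [-0.6 -0.5  2.9] M [-0.18  0.23  0.54] w0.0156
```

View pics/s11.png

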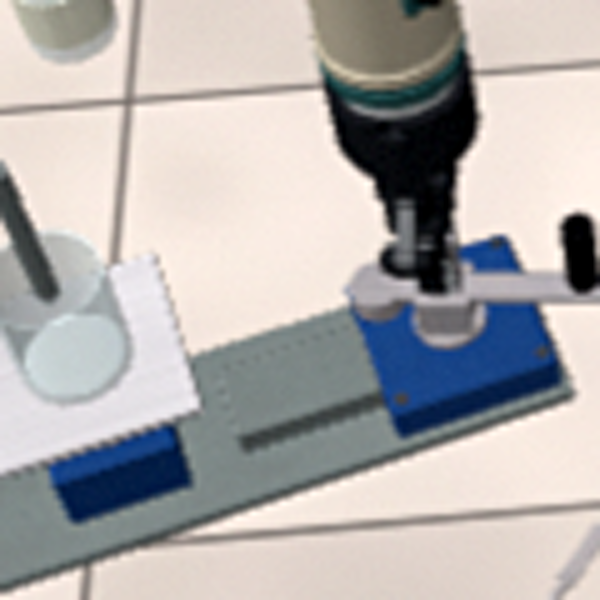

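Call:
move_arm([
  [[0,0,0,0,0,-0.01,0.01],[0,0,0,0,0,0,0.01]],
])

```text
clock: 19.75
position: [0.5717, -0.0776, 0.0968]
ee_rot: [0.0, 0.75, 0.662, -0.0]
contact_force: [-1.1, -1.7, 1.8]
width: 0.0155
```

```bash
python3 -c "
from h import *
st()"
```

```text
t19.75 p [ 0.5717 -0.0776  0.0968] yaw-7.1 [-0.    -0.001 -1.   ] q [-0.25  0.39  1.71 -0.    1.03 -0.13] F [-1.1 -1.7  1.8] M [-0.31  0.23  0.54] w0.0155
```

Call:
move_arm([
  [[0,0,0,0,0,-0.02,0.01],[0,0,0,0,0,0,0.01]],
])

```text
clock: 19.92
position: [0.5716, -0.0776, 0.0967]
ee_rot: [0.0, 0.757, 0.654, -0.0]
contact_force: [-2.8, -0.9, 1.7]
width: 0.0155
```

```bash
python3 -c "
from h import *
import pickle
st();d=shot('scene')
pickle.dump(d,open('s12.pkl','wb'))
a=pickle.load(open('scene0.pkl','rb'))
c=lambda d:cv2.resize(d['color'][190:290,95:185],None,fx=4,fy=4,interpolation=cv2.INTER_CUBIC)[:,:,::-1]
cv2.imwrite('pics/tab.png',np.hstack([c(a),c(d)]))"
```

```text
t19.92 p [ 0.5716 -0.0776  0.0967] yaw-8.4 [-0.    -0.001 -1.   ] q [-0.26  0.39  1.71 -0.    1.03 -0.11] F [-2.8 -0.9  1.7] M [-0.43  0.32  0.59] w0.0155
```

View pics/tab.png

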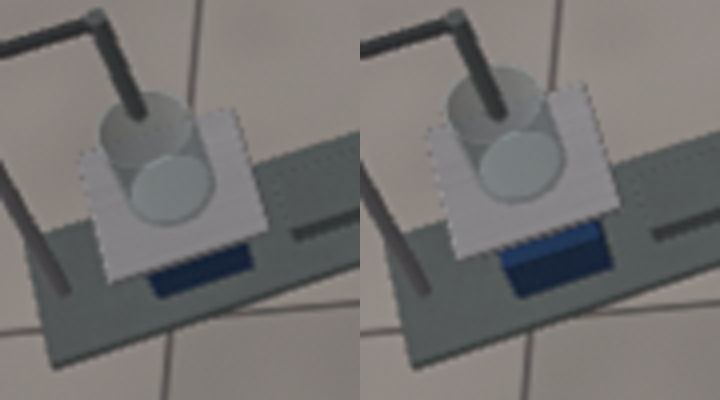

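Call:
move_arm([
  [[0,0,0,0,0,-0.02,0.01],[0,0,0,0,0,-0.02,0.01],[0,0,0,0,0,0,0.01]],
])

```text
clock: 20.22
position: [0.5716, -0.0776, 0.0968]
ee_rot: [0.0, 0.77, 0.638, -0.0]
contact_force: [-1.7, -3.4, 3.2]
width: 0.0156
```

```bash
python3 -c "
from h import *
import pickle
st();d=shot('scene');a=pickle.load(open('s12.pkl','rb'))
g=lambda d,r:cv2.resize(d['color'][r[1]:r[3],r[0]:r[2]].astype(np.float32).mean(2),None,fx=1,fy=1)
for nm,r in(('knob',(225,195,255,235)),('table',(105,205,165,270)),('ref',(240,60,270,120)),('arm',(190,190,225,225))):
  print(nm,cv2.phaseCorrelate(g(a,r),g(d,r),cv2.createHanningWindow((r[2]-r[0],r[3]-r[1]),cv2.CV_32F)))
crop(d,205,205,40,'s13',8)"
```

```text
t20.22 p [ 0.5716 -0.0776  0.0968] yaw-10.7 [-0.    -0.001 -1.   ] q [-0.25  0.39  1.71 -0.    1.03 -0.07] F [-1.7 -3.4  3.2] M [-0.49  0.41  0.94] w0.0156
knob ((-0.20015634944520855, 0.4758158157799919), 0.9133494651317596)
table ((0.0016819083023484893, -0.009366145851430474), 0.9775180167622036)
ref ((-0.019768547652788016, 0.02649651814710552), 0.9882107181019253)
arm ((-0.10356785599243779, -0.11947230528319253), 0.9558727520483511)
```

View pics/s13.png

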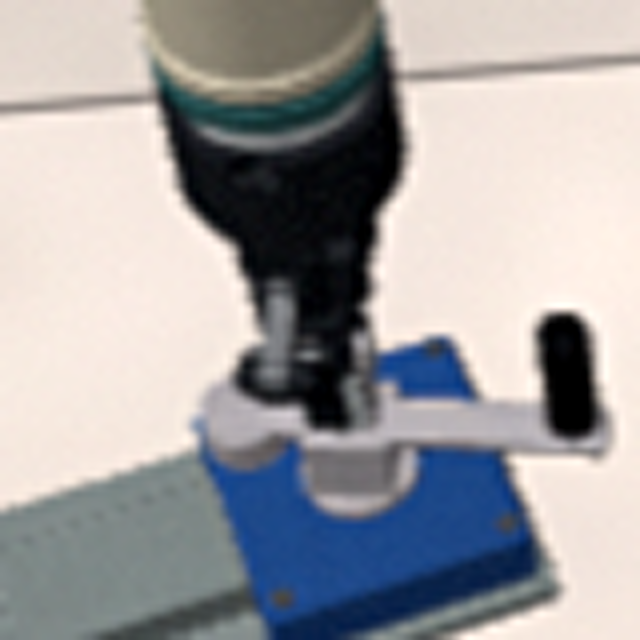

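Moment 0.94 N m while the table image moved under 0.02 px: it is hard against the top stop. Back off within the play to unload.

Call:
move_arm([
  [[0,0,0,0,0,0.03,0.01],[0,0,0,0,0,0.03,0.01],[0,0,0,0,0,0.03,0.01],[0,0,0,0,0,0.03,0.01],[0,0,0,0,0,0,0.01]],
])

```text
clock: 20.68
position: [0.5718, -0.0776, 0.0968]
ee_rot: [-0.0, 0.731, 0.683, 0.0]
contact_force: [-2.5, -3.2, 2.2]
width: 0.0153
```

```bash
python3 -c "
from h import *
st()"
```

```text
t20.68 p [ 0.5718 -0.0776  0.0968] yaw-3.9 [ 0.  0. -1.] q [-0.26  0.39  1.71  0.    1.03 -0.19] F [-2.5 -3.2  2.2] M [-0.67  0.38  0.09] w0.0153
```

Call:
move_arm([
  [[-0.0003,-0.0003,0,0,0,0.02,0.01],[0,0,0,0,0,0,0.01],[0,0,0.002,0,0,0,0.01],[0,0,0.002,0,0,0,0.01],[0,0,0,0,0,0,0.01]],
], newtons=60)

```text
clock: 21.1
position: [0.5716, -0.0774, 0.1002]
ee_rot: [-0.0, 0.723, 0.69, 0.0]
contact_force: [0.0, -2.2, -5.3]
width: 0.0149
```

```bash
python3 -c "
from h import *
st()"
```

```text
t21.10 p [ 0.5716 -0.0774  0.1002] yaw-2.7 [-0.  0. -1.] q [-0.26  0.39  1.71  0.    1.04 -0.21] F [ 0.  -2.2 -5.3] M [-0.44 -0.2   0.06] w0.0149
```

Sliding off freely. Continue up.

Call:
move_arm([
  [[0,-0.0003,0.003,0,0,0,0.01],[0,0,0.004,0,0,0,0.01],[0,0,0.004,0,0,0,0.01],[0,0,0.006,0,0,0,0.01],[0,0,0.01,0,0,0,0.01],[0,0,0.012,0,0,0,0.01],[0,0,0.012,0,0,0,0.01],[0,0,0.012,0,0,0,0.01],[0,0,0,0,0,0,0.01]],
])

```text
clock: 21.85
position: [0.5731, -0.078, 0.1673]
ee_rot: [0.002, 0.723, 0.691, 0.002]
contact_force: [2.2, 0.2, -4.0]
width: 0.0147
```

```bash
python3 -c "
from h import *
import pickle
st();d=shot('scene');crop(d,180,205,60,'s14',5)
a=pickle.load(open('s12.pkl','rb'))
g=lambda d,r:d['color'][r[1]:r[3],r[0]:r[2]].astype(np.float32).mean(2)
r=(105,205,165,270);print(cv2.phaseCorrelate(g(a,r),g(d,r),cv2.createHanningWindow((60,65),cv2.CV_32F)))"
```

```text
t21.85 p [ 0.5731 -0.078   0.1673] yaw-2.6 [ 0.006 -0.001 -1.   ] q [-0.26  0.33  1.62  0.    1.19 -0.21] F [ 2.2  0.2 -4. ] M [-0.   -0.02 -0.02] w0.0147
((0.04416221624288852, -0.006439902493660554), 0.9860643241140578)
```

View pics/s14.png

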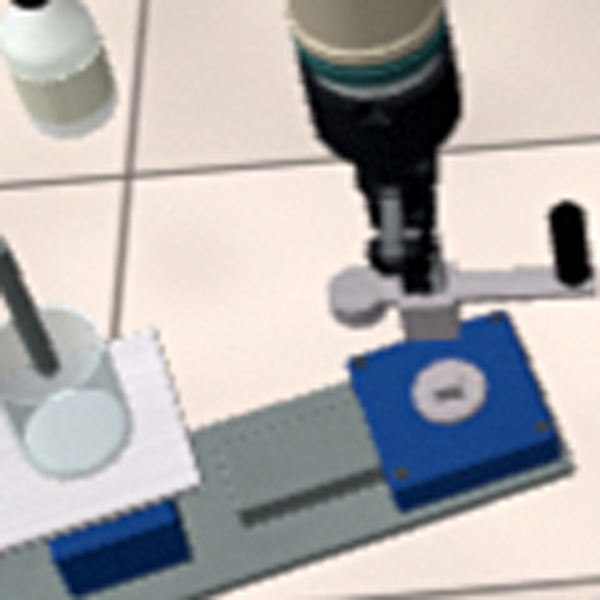

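The crank is off the spindle and the table stayed up (image shift 0.04 px, spindle bare at crop (450,392)). Check the post position, then carry it back at the original angle.

```bash
python3 -c "
from h import *
import pickle
d=pickle.load(open('sl.pkl','rb'))
crop(d,325,192,10,'post',30)
"
```

```text
(no output)
```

View pics/post.png

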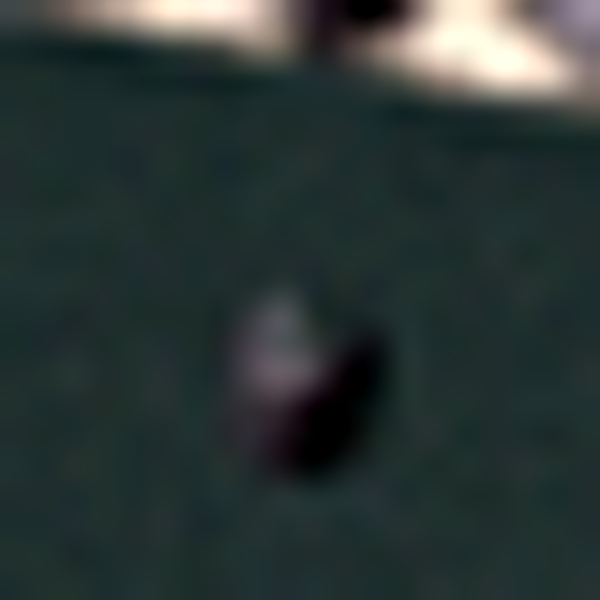

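Call:
move_arm([
  [[-0.0056,0.012,0,0,0,-0.0687,0.01],[-0.0056,0.0232,0,0,0,-0.0687,0.01],[-0.0056,0.0232,0,0,0,-0.0687,0.01],[-0.0056,0.0232,0,0,0,-0.0687,0.01],[-0.0056,0.0232,0,0,0,-0.0687,0.01],[-0.0056,0.0232,0,0,0,-0.0687,0.01],[-0.0056,0.0232,0,0,0,-0.0687,0.01],[-0.0056,0.0232,0,0,0,-0.0687,0.01],[-0.0056,0.0232,0,0,0,-0.0687,0.01],[-0.0056,0.0232,0,0,0,-0.0687,0.01],[-0.0056,0.0232,0,0,0,-0.0687,0.01],[-0.0056,0.0232,0,0,0,-0.0687,0.01],[-0.0056,0.0232,0,0,0,-0.0687,0.01],[-0.0056,0.0232,0,0,0,-0.0687,0.01],[-0.0056,0.0232,0,0,0,-0.0687,0.01],[0,0.0112,0,0,0,0,0.01],[0,0,0,0,0,0,0.01],[0,0,0,0,0,0,0.01]],
])

```text
clock: 23.4
position: [0.4872, 0.2699, 0.1633]
ee_rot: [0.001, 0.969, 0.246, -0.0]
contact_force: [0.4, -0.3, -4.6]
width: 0.0149
```

```bash
python3 -c "
from h import *
st();d=shot('scene');crop(d,328,178,40,'s15',8)"
```

```text
t23.40 p [0.4872 0.2699 0.1633] yaw-61.5 [-0.001 -0.001 -1.   ] q [ 0.38  0.31  1.67 -0.    1.17  1.46] F [ 0.4 -0.3 -4.6] M [-0.01  0.02  0.02] w0.0149
```

View pics/s15.png

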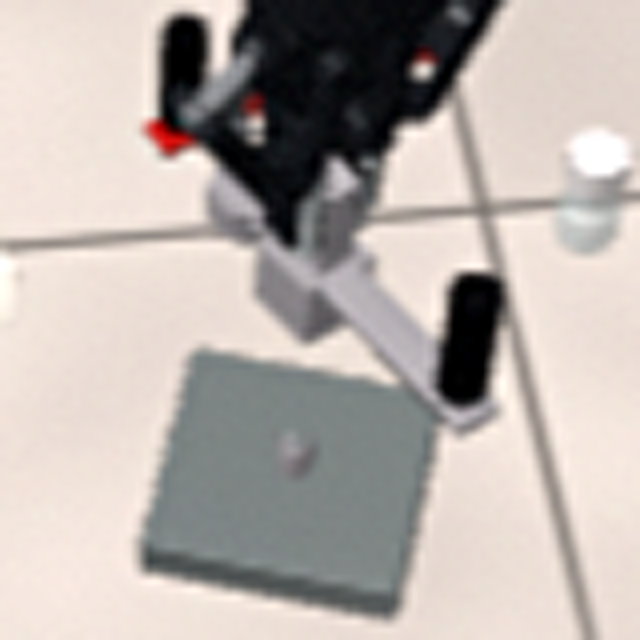

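```bash
python3 -c "
from h import *
import pickle
S=pickle.load(open('s4.pkl','rb'))
print('post mid',onz(S,324.7,194.5,.028))
a=np.radians(28.5);e=np.array([np.cos(a),np.sin(a),0]);n=np.array([-e[1],e[0],0])
b=np.array([.4872,.2699,0]); f=.1633-.0508
for nm,X in (('hub low corner ++',b+.015*e+.015*n+[0,0,f]),('hub low +-',b+.015*e-.015*n+[0,0,f]),('hub low --',b-.015*e-.015*n+[0,0,f]),('knobtop',b+.08*e+[0,0,f+.106-.02]),('knob bottom',b+.08*e+[0,0,f+.03])):
  print(nm,((proj(S,X)-[288,138]+.5)*8).round())
for z in(.02,.036): print('post',((proj(S,[.489,.2695,z])-[288,138]+.5)*8).round())
"
```

```text
post mid [0.49245882 0.27071968 0.028     ]
hub low corner ++ [368. 308.]
hub low +- [302. 344.]
hub low -- [251. 292.]
knobtop [475. 283.]
knob bottom [458. 389.]
post [292. 462.]
post [294. 436.]
```

Call:
move_arm([
  [[0.0022,0,-0.014,0,0,0,0.01],[0,0,-0.015,0,0,0,0.01],[0,0,-0.015,0,0,0,0.01],[0,0,-0.013,0,0,0,0.01],[0,0,-0.008,0,0,0,0.01],[0,0,0,0,0,0,0.01],[0,0,0,0,0,0,0.01]],
])

```text
clock: 24.03
position: [0.4898, 0.2693, 0.0986]
ee_rot: [0.0, 0.97, 0.244, -0.0]
contact_force: [0.6, -0.5, -4.1]
width: 0.015
```

```bash
python3 -c "
from h import *
st();d=shot('scene');crop(d,328,178,40,'s16',8)
S=d
a=np.radians(28.5);e=np.array([np.cos(a),np.sin(a),0]);n=np.array([-e[1],e[0],0])
p=manip.get_state()['position'];b=np.array([p[0],p[1],0]);f=p[2]-.0508
for nm,X in (('hub low +-',b+.015*e-.015*n+[0,0,f]),('hub low --',b-.015*e-.015*n+[0,0,f]),('knobtop',b+.08*e+[0,0,f+.086])):
  print(nm,((proj(S,X)-[288,138]+.5)*8).round())
"
```

```text
t24.03 p [0.4898 0.2693 0.0986] yaw-61.7 [-0.001 -0.001 -1.   ] q [ 0.38  0.37  1.75 -0.    1.02  1.46] F [ 0.6 -0.5 -4.1] M [-0.06  0.01 -0.02] w0.0150
hub low +- [290. 462.]
hub low -- [242. 410.]
knobtop [457. 411.]
```

View pics/s16.png

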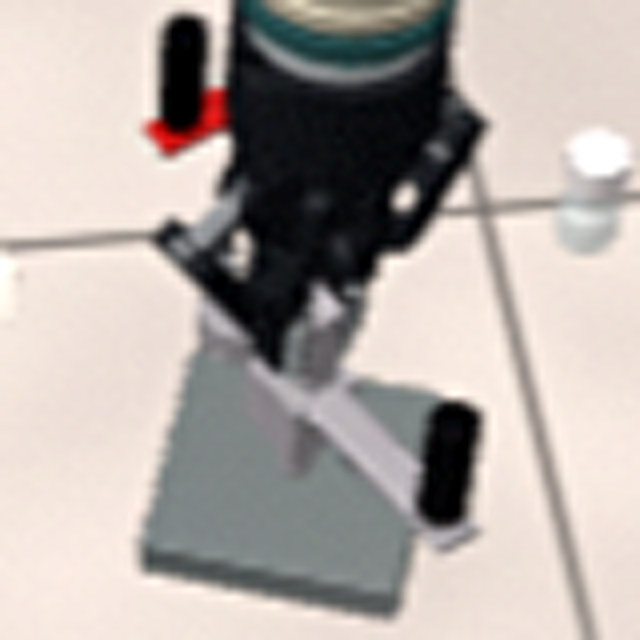

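Call:
move_arm([
  [[-0.0003,0.0004,-0.003,0,0,0,0.01],[0,0,-0.003,0,0,0,0.01],[0,0,-0.003,0,0,0,0.01],[0,0,-0.003,0,0,0,0.01],[0,0,-0.002,0,0,0,0.01],[0,0,-0.002,0,0,0,0.01],[0,0,0,0,0,0,0.01]],
])

```text
clock: 24.67
position: [0.4891, 0.2704, 0.0822]
ee_rot: [0.0, 0.97, 0.245, -0.0]
contact_force: [-0.5, -0.5, -5.0]
width: 0.0151
```

```bash
python3 -c "
from h import *
st()"
```

```text
t24.67 p [0.4891 0.2704 0.0822] yaw-61.7 [-0.001 -0.    -1.   ] q [ 0.38  0.39  1.77 -0.    0.98  1.46] F [-0.5 -0.5 -5. ] M [ 0.03  0.02 -0.01] w0.0151
```

Foot is at about 0.031, below the post's tip, with no resistance: it is over the post. Lower on.

Call:
move_arm([
  [[0,0,-0.002,0,0,0,0.01],[0,0,-0.002,0,0,0,0.01],[0,0,-0.002,0,0,0,0.01],[0,0,-0.002,0,0,0,0.01],[0,0,-0.001,0,0,0,0.01],[0,0,-0.001,0,0,0,0.01],[0,0,0,0,0,0,0.01]],
])

```text
clock: 25.25
position: [0.4893, 0.2704, 0.0725]
ee_rot: [0.0, 0.97, 0.245, -0.0]
contact_force: [-0.9, -0.0, -5.4]
width: 0.015
```

```bash
python3 -c "
from h import *
st()"
```

```text
t25.25 p [0.4893 0.2704 0.0725] yaw-61.7 [-0. -0. -1.] q [ 0.38  0.4   1.78 -0.    0.96  1.46] F [-0.9 -0.  -5.4] M [-0.04 -0.03 -0.01] w0.0150
```

Call:
move_arm([
  [[0,0,-0.001,0,0,0,0.01],[0,0,-0.001,0,0,0,0.01],[0,0,-0.0005,0,0,0,0.01],[0,0,0,0,0,0,0.01]],
])

```text
clock: 25.58
position: [0.4895, 0.2706, 0.0708]
ee_rot: [0.0, 0.97, 0.245, 0.0]
contact_force: [-0.7, -0.5, 0.1]
width: 0.0148
```

```bash
python3 -c "
from h import *
st()"
```

```text
t25.58 p [0.4895 0.2706 0.0708] yaw-61.7 [ 0.001  0.    -1.   ] q [ 0.38  0.4   1.78 -0.    0.96  1.46] F [-0.7 -0.5  0.1] M [-0.12  0.22 -0.04] w0.0148
```

Seated at 0.0708, as predicted; the weight is off the tool. Release and withdraw.

Call:
move_arm([
  [[0,0,0,0,0,0,0.03],[0,0,0,0,0,0,0.05],[0,0,0,0,0,0,0.05],[0,0,0,0,0,0,0.05],[0,0,0,0,0,0,0.05],[0,0,0.01,0,0,0,0.05],[0,0,0.02,0,0,0,0.05],[0,0,0.03,0,0,0,0.05],[0,0,0.03,0,0,0,0.05],[-0.02,-0.01,0.02,0,0,0,0.05],[-0.03,-0.02,0,0,0,0,0.05],[-0.03,-0.02,0,0,0,0,0.05],[-0.03,-0.02,0,0,0,0,0.05],[0,0,0,0,0,0,0.05],[0,0,0,0,0,0,0.05]],
])

```text
clock: 26.83
position: [0.3778, 0.1998, 0.1811]
ee_rot: [-0.0, 0.97, 0.244, 0.001]
contact_force: [1.2, 0.6, 0.4]
width: 0.0502
```

```bash
python3 -c "
from h import *
import pickle
st();d=shot('scene','sEnd');crop(d,327,193,30,'s17',8)
a=pickle.load(open('s12.pkl','rb'));b=pickle.load(open('scene0.pkl','rb'))
g=lambda d,r:d['color'][r[1]:r[3],r[0]:r[2]].astype(np.float32).mean(2)
r=(105,205,165,270);w=cv2.createHanningWindow((60,65),cv2.CV_32F);print('table',cv2.phaseCorrelate(g(a,r),g(d,r),w))
r=(302,165,352,215);w=cv2.createHanningWindow((50,50),cv2.CV_32F);print('crank vs start',cv2.phaseCorrelate(g(b,r),g(d,r),w))"
```

```text
t26.83 p [0.3778 0.1998 0.1811] yaw-61.7 [ 0.001  0.    -1.   ] q [ 0.32  0.1   1.9  -0.    1.14  1.4 ] F [1.2 0.6 0.4] M [ 0.02 -0.01  0.02] w0.0502
table ((0.05192701488705609, 0.017574263844586824), 0.9899429138611864)
crank vs start ((0.27637508637828034, 0.10322640571930819), 1.034676628112793)
```

View pics/s17.png

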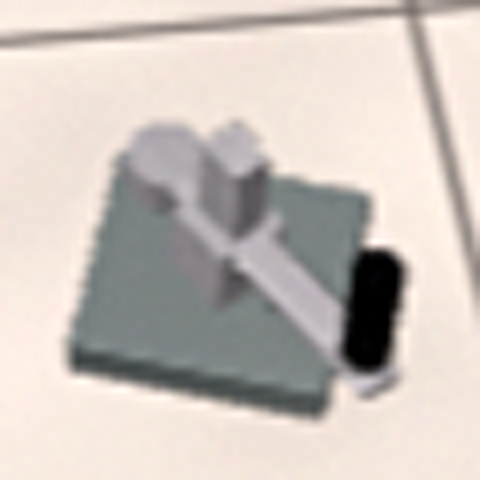

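View pics/sEnd.png

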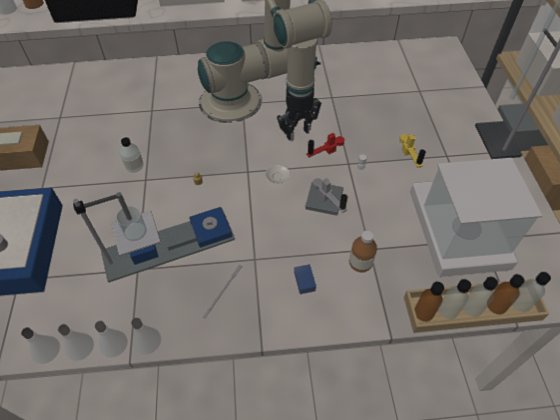

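The picture shows the crank back on its block at scene (327,192), within 0.3 px of where it started. The table is up at (135,228), the bystanders are where they were, and the gripper is clear at (300,115).

```bash
python3 -c "
from h import *
print(manip.sign_off())"
```

```text
the job is handed in; nothing more can be done
None
```

The crank went onto the spindle, wound the lift table up to its top stop, and is back down on its rest post, released. I handed the job in at about 27 s, and no verdict was reported.

- **Fitting:** the crank slid fully home, seating at the predicted height. Before it was home the reported force stayed within about 5 N, most of that the crank's own weight.
- **Winding:** I turned the tool about 5 rad clockwise holding the tang, with one release and regrip on the way. At the stop the moment rose from about 0.25 to 0.94 N m, below the roughly 1.2 N m that would strain the flats, while the table no longer moved in the image.
- **Last checks:**
  - The table held its height after the crank came off, with about 0.05 px of image shift.
  - The crank sits within 0.3 px of where it started on the post.
  - The bystanders look unmoved in the final picture, and the gripper is clear.
- **Disagreements:**
  - The two cameras differed by about 3 mm in x at the spindle. The seating position agreed with the top and two-view estimates; I used that to correct the post position.
  - The moment at the stop went higher than I expected, because the grip did not slip at about 0.55 N m.
- **Not checked:** table height was never measured in millimetres. That it reached the stop rests on the rise in moment and the still image.

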